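Draw in the block clamp's turnbuckle

ROBOT

A 6-joint arm with a two-finger parallel gripper is mounted at the origin on the work surface. World frame = base frame: x ahead of the robot, y to its left, z up, the work surface at z = 0. Lengths are in mm, angles in rad, forces in N, time in s.
With the tool pointing down it reaches from about 275 to 750 mm from the base axis. Payload 10.2 kg.
Tool frame: the origin (TCP) lies at the very end of the fingers, on their centre line; the grasp point (between the pads) lies 19 mm behind it; z points along the fingers, y is the line along which they close (so a half turn about z gives the same grasp; the last joint's range is limited). The gripper opens to 85 mm and grips with 20 to 120 N. Pads are 22 mm wide; open, the fingers measure 114 mm over their backs; the gripper's body (76 mm by 85 mm) begins 54 mm behind the grasp point. The pads swing forward as they close: fully open they stand 13 mm farther back than shut.
Start: joints at [1.03, 0.313, 1.498, -0, 1.331, -0.223], TCP at [164.063, 498.712, 198.294] pointing down, gripper open.
Joint ranges: [-2.94, 2.94], [-0.97, 2.17], [0.19, 2.56], [-1.23, 4.37], [0.02, 3.11], [-2.88, 2.88]. Speed limits (rad/s): [2.39, 2.39, 3.01, 3.14, 3.14, 3.14].

INTERFACE

Orientations are given as a unit quaternion [w, x, y, z].
In Python, from rig import ctrl gives the robot as it stands.
- The arm moves only by the shell command python3 -m inch 'ROWS' [OPENING] [FORCE]. ROWS is text: rows parted by semicolons, each of 6 numbers parted by spaces: the shift along the tool's x, y, z in mm, then the turn, a rotation vector about the tool's x, y, z in units of 6 degrees (1.0 is 6 degrees). A call has exactly 10 rows; each row shifts and turns the commanded pose from where the row before left it, along the tool's axes as they then stand; what a row does not reach is not made up. A row lasts 1/12 s, in which the tool goes at most 41.7 mm and 7.16 degrees, less where a joint would pass 70% of its speed; a pose out of reach is approached as far as the arm can. A call with a gripper value outside its range is refused whole. OPENING is the opening, from 0 (shut) to 1 (fully open), set as the call begins (- or left out, the last holds). The fingers move at their own pace and stop on an object; FORCE is the grip in N (left out, the last holds). Time passes only in rows, so rows that do not move let the fingers close, or fill a call up. It gives the time, the measured TCP pose, the force, the opening and the grip force at its end, in the units of the state.
- ctrl.sense(): the state, without advancing time (a new reading comes with each control period).
- ctrl.capture(name): name is "side" or "top" or "wrist"; returns a dict with "image" (480x640x3 uint8, red, green, blue), "intrinsics" (3x3 intrinsics, pixels), "rvec" (rotation vector, rad) and "tvec" (3), from world to camera coordinates, as OpenCV has them. Camera axes: x right, y down, z forward; pixel columns grow to the right and rows downward; lengths in mm; the calibration is good to about 2 mm. A picture is of the moment at which its call begins. There is no depth.
- ctrl.finish_job(): hands the job in; it is judged then, once.
The state is a dict: "time_s": time; "joints": joint angles; "dq": joint speeds; "tau": joint torques, N m; "eef_pos": TCP position; "ee_rot": TCP orientation; "force": force on the tool from outside, world axes, zero at the start; "wrist_torque": the same for the moment, N m; "grip_width": opening from 0.0 (shut) to 1.0 (fully open); "grip_force": force on a finger pad.
Only numpy, scipy, OpenCV 4.12 (cv2) and the standard library are available. Lean on these libraries where they do the work, as an engineer would, in place of code of your own. Each camera call takes 0.05 s, during which the arm holds its last target. There are 200 camera calls.

TASK

In the print studio, two identical turnbuckle clamps stand on the bench: one has the flat rectangular lino printing block lying between its jaws, the other has a round tin parked in it. Swing the handle of the turnbuckle on the clamp that holds the printing block right over to its stop on the other side, so that both ends draw in together and the jaws grip the block. Do not swing the other clamp's handle over.

Things in the scene. Friction and masses are not known exactly. Their poses are not given: they have to be found in the camera images.
- block_screw (a point): Centre of the turnbuckle on the printing block's clamp, fixed to its 200 x 200 x 12 mm board, 50 mm above the table: y along the screw, x level towards the block, z up. From y = 0 a 12 mm round handle rod stands square to the screw, ending in a 22 mm ball centred 85 mm from the axis; it swings in the x-z plane. Dark end bars, up to 68 mm above the table, stand 60 to 80 mm off along +y and -y.
- block_handle (a joint): That handle's angle, rad. 0, slack: it leans 0.9 rad from upright towards +x, over the block; 0.9: upright; 1.8, its stop: it leans 0.9 rad towards -x. Starts at 0 to 0.35 and stays where left; takes 0.2 to 0.3 Nm to turn. The body turns with it, and its coarse thread draws both ends and their jaws in by 10 mm each over 1.8 rad.
- block: Lino printing block, 80 x 60 x 25 mm, light wood with a reddish carved face on top, 0.12 kg, loose on the clamp's board, top 37 mm above the table. Origin: centre of its underside; x along the 80 mm side, about 95 mm from block_screw along that x; y across the jaws. The sprung metal jaws are 77 mm apart when slack and grip it just before the handle's stop.
- spare_handle (a joint): Handle angle, rad, of the other, identical clamp, which has a round tin (58 mm across, 44 mm tall) between its jaws; counted the same way. Starts at 0 to 0.35; not to be swung over.
There are look-alikes about, which are no part of the job. Of the things shaped like the block, the wood one is meant.

How it is judged:
By the outcome, as a careful person would: the job done as asked, in the order asked, and still so for the second after the job is handed in, with the robot touching nothing.
It also fails if it takes over 29 s, if anything falls off the work surface, if the arm or the gripper's body presses on something with over 40 N, if the wrist force passes 120 N, or if a joint passes its speed limit or range.

## Working session

There is one attempt and no reset: what is moved stays moved. The work goes in short steps, Python scripts to look and compute and a shell command to move; the robot and the scene stay as the last step left them, time stands still between calls to the robot, and variables do not carry over. Pictures are saved under pics/ and viewed, at most 13 in all, crops included, and the job is handed in when it is done.

```bash
mkdir -p pics
cat > h.py <<'E'
import numpy as np, cv2
from rig import ctrl
from scipy.spatial.transform import Rotation as R
def cap(n,f):
    c=ctrl.capture(n); cv2.imwrite(f'pics/{f}.png',c['image'][:,:,::-1]); np.savez(f'pics/{f}.npz',**c); return c
def ray(c,u,v):
    M,_=cv2.Rodrigues(np.array(c['rvec'],float)); t=np.array(c['tvec'],float).ravel()
    d=M.T@np.linalg.inv(c['intrinsics'])@np.array([u,v,1.]); return -M.T@t,d
def onz(c,u,v,z):
    o,d=ray(c,u,v); return o+d*(z-o[2])/d[2]
def two(c1,p1,c2,p2):
    o,d=ray(c1,*p1);q,e=ray(c2,*p2)
    s=np.linalg.lstsq(np.c_[d,-e],q-o,rcond=None)[0]
    a=o+d*s[0];b=q+e*s[1]; return (a+b)/2,np.linalg.norm(a-b)
E
python3 -c "
from h import *
cap('top','top1');cap('side','side1');s=ctrl.sense();print(s['ee_rot'],s['force'],s['time_s'])"
```

```text
[-2.11207217e-04  1.58253120e-01  9.87398419e-01 -5.16652218e-04] [-0.21615812 -0.73730339  0.50637973] 0.1
```

View pics/top1.png

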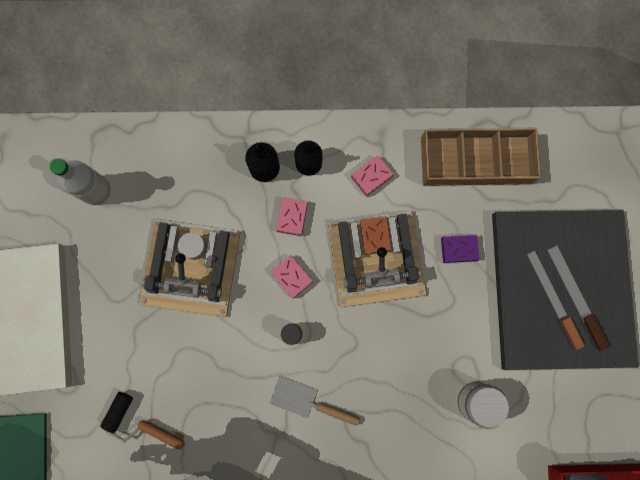

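View pics/side1.png

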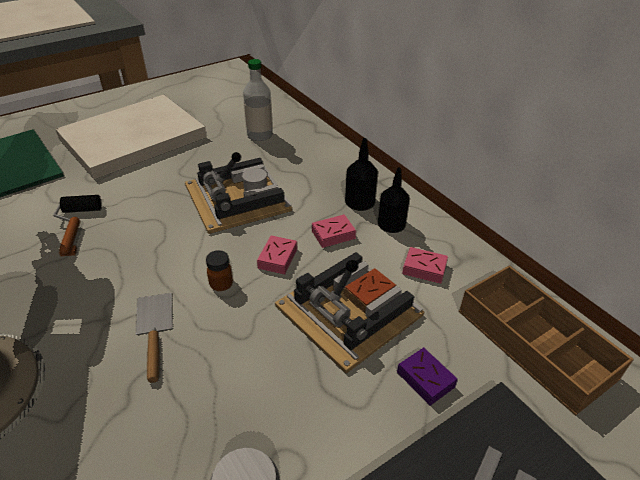

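The block's clamp is the right one in the top view: ball about (382,253), turnbuckle about (380,280), block about (376,235). In the side view its ball is near (355,262). The tin's clamp is the left one, around (190,265). I'll enlarge the block clamp in both views.

```bash
python3 -c "
import cv2,numpy as np
a=cv2.imread('pics/top1.png')[205:310,320:435];b=cv2.imread('pics/side1.png')[245:375,270:430]
a=cv2.resize(a,(400,365),interpolation=3);b=cv2.resize(b,(400,325),interpolation=3)
b=cv2.copyMakeBorder(b,0,40,0,0,0);cv2.imwrite('pics/crop1.png',np.hstack([a,b]))
from h import *
t=dict(np.load('pics/top1.npz'));s=dict(np.load('pics/side1.npz'))
print(two(t,(382,253),s,(355,262)))
for p in [(380,280),(376,235),(382,253)]: print(p,onz(t,*p,50))
"
```

```text
(array([ 626.64403153, -206.22604523,  129.93871778]), np.float64(9.5350222403023))
(380, 280) [ 572.2468631  -206.41326883   50.        ]
(376, 235) [ 673.93236249 -200.6422005    50.        ]
(382, 253) [ 632.81743038 -212.85394189   50.        ]
```

View pics/crop1.png

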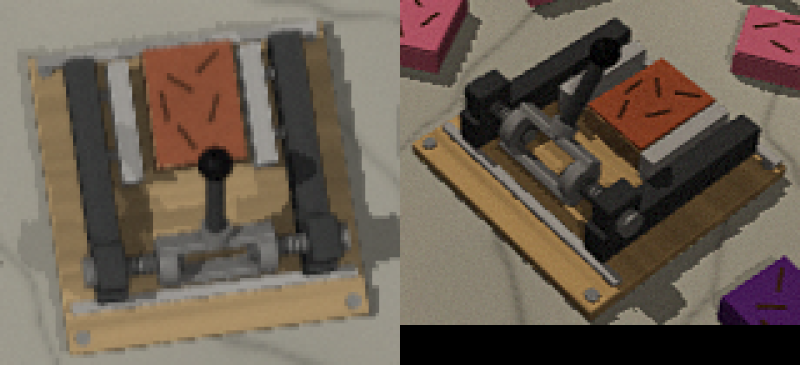

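```bash
python3 -c "
from h import *
t=dict(np.load('pics/top1.npz'));s=dict(np.load('pics/side1.npz'))
b,e=two(t,(381.5,251.9),s,(352.4,265));print('ball',b,e)
T=lambda x,y,z:onz(t,320+x/3.478,205+y/3.478,z)
L=T(92,270,50);Rr=T(345,240,50);B=T(219,254,50)
print(L,Rr,(L+Rr)/2,B)
for p in [(143,50),(235,40),(245,160),(158,168)]: print(T(*p,37))
for p in [(30,58),(328,25),(368,312),(72,352)]: print(T(*p,12))
"
```

```text
ball [ 627.12340777 -204.4126669   121.66760362] 2.735824677848358
[ 567.6611822  -131.47836338   50.        ] [ 584.16001207 -294.54082542   50.        ] [ 575.91059714 -213.0095944    50.        ] [ 576.52974456 -213.17991304   50.        ]
[ 712.70399061 -169.07011854   37.        ]
[ 718.46425881 -229.83527315   37.        ]
[ 638.74953047 -233.65828532   37.        ]
[ 634.41682672 -176.71782611   37.        ]
[713.13453417 -95.322173    12.        ]
[ 732.57531452 -295.88072045   12.        ]
[ 539.94603614 -314.39429209   12.        ]
[ 517.24222549 -119.09035094   12.        ]
```

Screw centre is about (576,-212,50) with clamp yaw about 0.1 rad, and the ball is at (627,-205,122), so the handle starts near 0.28. I'll push the handle over from its +x side with shut fingers, tip at about z 88. First I'll traverse high to above (660,-204).

```bash
python3 -m inch '-28.8 -21.3 0 0 0 0;-28.8 -21.3 0 0 0 0;-28.8 -21.3 0 0 0 0;-28.8 -21.3 0 0 0 0;-28.8 -21.3 0 0 0 0;-28.8 -21.3 0 0 0 0;-28.8 -21.3 0 0 0 0;-28.8 -21.3 0 0 0 0;-28.8 -21.3 0 0 0 0;-28.8 -21.3 0 0 0 0' 0 40
python3 -m inch '-28.8 -21.3 0 0 0 0;-28.8 -21.3 0 0 0 0;-28.8 -21.3 0 0 0 0;-28.8 -21.3 0 0 0 0;-28.8 -21.3 0 0 0 0;-28.8 -21.3 0 0 0 0;-28.8 -21.3 0 0 0 0;-28.8 -21.3 0 0 0 0;-28.8 -21.3 0 0 0 0;-28.8 -21.3 0 0 0 0'
python3 -m inch '-28.8 -21.3 0 0 0 0;-28.8 -21.3 0 0 0 0;-28.8 -21.3 0 0 0 0;-28.8 -21.3 0 0 0 0;0 0 0 0 0 -1;0 0 0 0 0 -1;0 0 0 0 0 -1;0 0 0 0 0 -1;0 0 0 0 0 0;0 0 0 0 0 0'
python3 -c "
from h import *
cap('wrist','w1');s=ctrl.sense();print(s['eef_pos'],R.from_quat(np.roll(s['ee_rot'],-1)).as_matrix().round(3),s['time_s'])"
```

```text
time_s: 0.93
eef_pos: [371.6, 204.7, 198.2]
ee_rot: [-0.0, 0.158, 0.987, -0.0]
force: [0.5, 0.9, 0.0]
grip_width: -0.001
grip_force: 0.0
time_s: 1.77
eef_pos: [578.7, -87.6, 197.9]
ee_rot: [-0.0, 0.158, 0.987, 0.0]
force: [-0.1, 0.1, 1.3]
grip_width: -0.001
grip_force: 0.0
time_s: 2.6
eef_pos: [660.8, -202.8, 197.9]
ee_rot: [-0.0, -0.049, 0.999, 0.0]
force: [-0.6, -0.1, -0.1]
grip_width: -0.004
grip_force: 0.0
[ 660.84368062 -202.81421882  198.0280885 ] [[-0.995 -0.098 -0.   ]
 [-0.098  0.995  0.   ]
 [ 0.     0.    -1.   ]] 2.65
```

View pics/w1.png

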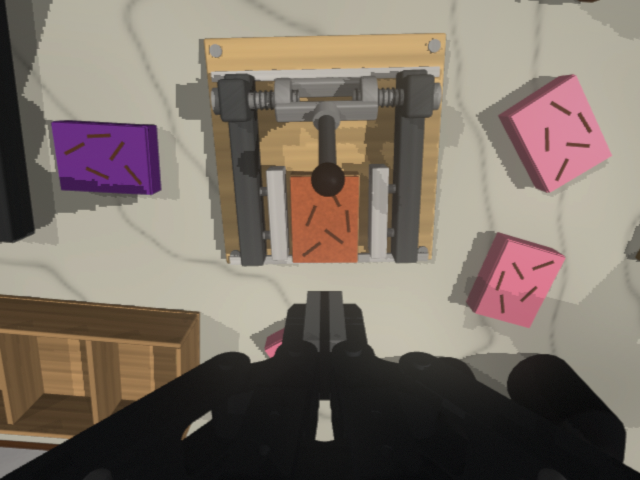

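The wrist view shows the clamp squared up with the gripper, with the ball at (327,180), the screw centre near (326,100) and the shut fingers at column 325. Next I'll check the ball's position along the clamp's x axis.

```bash
python3 -c "
from h import *
w=dict(np.load('pics/w1.npz'));t=dict(np.load('pics/top1.npz'))
print(two(w,(327,180),t,(381.5,251.9)),onz(w,327,180,120),onz(w,326,98,50),onz(w,232,97,50),onz(w,418,94,50))"
```

```text
(array([ 626.81362636, -204.23986073,  118.58889932]), np.float64(1.0214075877847262)) [ 627.05167748 -204.43724794  120.        ] [ 576.8112699  -209.86308128   50.        ] [ 583.08440053 -281.43377641   50.        ] [ 567.11158805 -140.36626028   50.        ]
```

```bash
python3 -m inch '-8 0 0 0 0 0;0 0 12 0 0 0;0 0 12 0 0 0;0 0 12 0 0 0;0 0 12 0 0 0;0 0 12 0 0 0;0 0 12 0 0 0;0 0 12 0 0 0;0 0 12 0 0 0;0 0 12 0 0 0'
python3 -m inch '5 0 0 0 0 0;5 0 0 0 0 0;5 0 0 0 0 0;5 0 0 0 0 0;5 0 0 0 0 0;5 0 0 0 0 0;5 0 0 0 0 0;5 0 0 0 0 0;5 0 0 0 0 0;5 0 0 0 0 0'
```

```text
time_s: 3.48
eef_pos: [668.9, -202.0, 89.2]
ee_rot: [-0.0, -0.05, 0.999, 0.0]
force: [0.4, 0.6, 0.3]
grip_width: -0.003
grip_force: 0.0
time_s: 4.32
eef_pos: [628.0, -207.5, 101.2]
ee_rot: [0.014, -0.051, 0.999, -0.004]
force: [23.6, 11.7, 46.4]
grip_width: -0.002
grip_force: 25.0
```

Unexpected upward force of 46 N, so I'll look before moving further.

```bash
python3 -c "
from h import *
a=cap('side','s2')['image'];b=cap('wrist','w2')['image']
s=ctrl.sense();print(s['eef_pos'],s['force'],s['wrist_torque'])
a=cv2.resize(a[195:375,260:440],(400,400),interpolation=3)
b=cv2.resize(b[40:360,165:485],(400,400),interpolation=3)
cv2.imwrite('pics/c2.png',np.hstack([a,b])[:,:,::-1])"
```

```text
[ 627.34633594 -207.73740455  101.56626427] [18.13575263  8.51606216 41.23339199] [ 1.54839811 -2.90315113 -0.03708013]
```

View pics/c2.png

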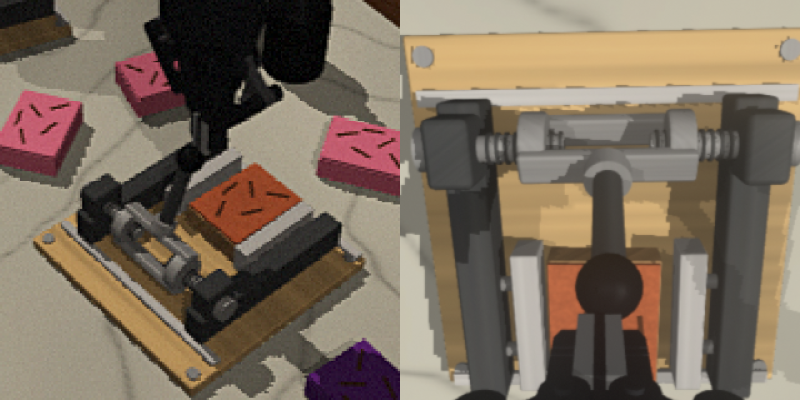

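```bash
python3 -c "
from h import *
w=dict(np.load('pics/w2.npz'));t=dict(np.load('pics/s2.npz'))
b,e=two(w,(333,268),t,(344.6,265.7));print(b,e)
for z in (100,110,120,130):print(onz(w,333,268,z),onz(t,344.6,265.7,z))"
```

```text
[ 609.20081521 -206.04393625  130.47794201] 2.288337371169754
[ 621.66741095 -204.07267195  100.        ] [ 629.7411717  -181.48380595  100.        ]
[ 617.17547296 -204.6458044   110.        ] [ 623.42992158 -189.50687979  110.        ]
[ 612.68353498 -205.21893686  120.        ] [ 617.11867147 -197.52995363  120.        ]
[ 608.191597   -205.79206931  130.        ] [ 610.80742135 -205.55302746  130.        ]
```

The handle has moved to about 0.5 rad, with the ball at (609,-206,130). The rising ball has caught under the broader part of the fingers. I'll back off, raise the tip to just below ball height and follow the arc from there.

```bash
python3 -m inch '-6 0 0 0 0 0;-8 0 0 0 0 0;-6 0 0 0 0 0;0 0 -10 0 0 0;0 0 -10 0 0 0;0 0 -10 0 0 0;0 0 -4 0 0 0;0 0 0 0 0 0;0 0 0 0 0 0;0 0 0 0 0 0'
python3 -m inch '4 0 0 0 0 0;4 0 0 0 0 0;4 0 0 0 0 0;4 0 0 0 0 0;4 0 0 0 0 0;4 0 0 0 0 0;4 0 0 0 0 0;4 0 0 0 0 0;4 0 0 0 0 0;0 0 0 0 0 0'
```

```text
time_s: 5.25
eef_pos: [638.7, -205.1, 123.7]
ee_rot: [-0.0, -0.05, 0.999, 0.0]
force: [0.7, -0.3, -0.0]
grip_width: 0.003
grip_force: 0.0
time_s: 6.08
eef_pos: [602.6, -208.9, 124.4]
ee_rot: [-0.0, -0.05, 0.999, 0.0]
force: [-0.4, 0.2, -0.6]
grip_width: -0.001
grip_force: 0.0
```

```bash
python3 -c "
from h import *
a=cap('side','s3')['image'];b=cap('wrist','w3')['image']
a=cv2.resize(a[195:375,260:440],(400,400),interpolation=3)
b=cv2.resize(b[0:360,145:505],(400,400),interpolation=3)
cv2.imwrite('pics/c3.png',np.hstack([a,b])[:,:,::-1])"
```

```text
(no output)
```

View pics/c3.png

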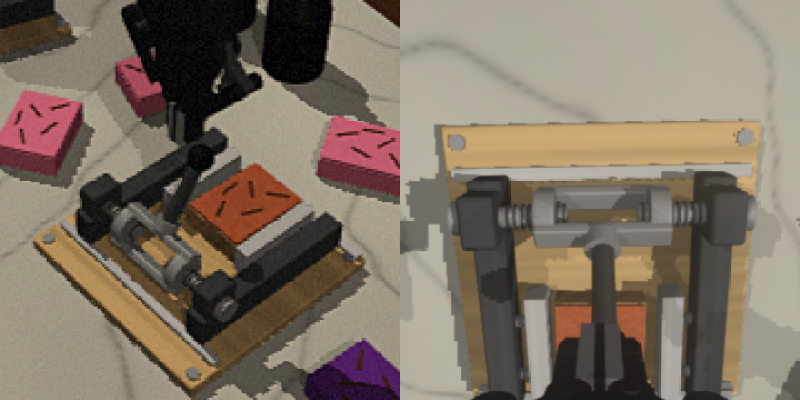

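```bash
python3 -c "
from h import *
for f in ('s3','w3','s2','w2'):
  t=dict(np.load(f'pics/{f}.npz'))
  pts=np.array([[602.6,-208.9,124.4] if '3' in f else [627.3,-207.7,101.5],[576,-211,50],[627,-204,119],[609,-206,130.5]])
  print(f,cv2.projectPoints(pts,np.array(t['rvec'],float),np.array(t['tvec'],float),np.array(t['intrinsics'],float),None)[0][:,0].round(1).tolist())
"
```

```text
s3 [[341.7, 271.0], [328.7, 307.1], [351.3, 266.1], [343.9, 266.1]]
w3 [[324.1, 278.7], [325.2, 191.4], [328.9, 319.0], [328.9, 297.2]]
s2 [[352.2, 274.4], [328.7, 307.1], [351.3, 266.1], [343.9, 266.1]]
w2 [[324.2, 279.3], [328.7, 154.9], [332.2, 297.2], [332.3, 270.3]]
```

```bash
python3 -c "
from h import *
s=dict(np.load('pics/s3.npz'));w=dict(np.load('pics/w3.npz'))
for y in (292,297,302): print(two(w,(327,y),s,(340,257)))
a=cv2.resize(s['image'][210:310,290:400],(660,600),interpolation=2)
a=np.clip(a.astype(float)*2.2,0,255).astype('uint8')
cv2.imwrite('pics/c4.png',a[:,:,::-1])
"
```

```text
(array([ 594.72039181, -209.12761865,  159.97019034]), np.float64(4.906919406101286))
(array([ 596.00133473, -208.72409715,  159.63960537]), np.float64(3.051039055935023))
(array([ 597.22911824, -208.35823357,  159.4179393 ]), np.float64(1.1837872118348693))
```

View pics/c4.png

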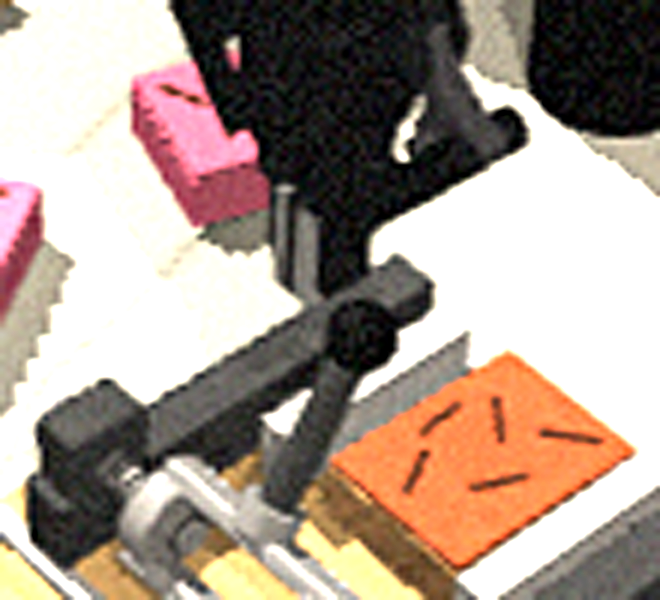

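The ball is back at its starting angle, near px (350,266). The fingertips end near px (346,259), about 30 mm above the reported TCP, so the fingers pushed the top of the ball, dragged it back and then passed over it. I'll retreat to the +x side, go lower and check the tip against the ball before pushing.

```bash
python3 -m inch '-9.5 0 0 0 0 0;-9.5 0 0 0 0 0;-9.5 0 0 0 0 0;-9.5 0 0 0 0 0;-9.5 0 0 0 0 0;-9.5 0 0 0 0 0;-9.5 0 0 0 0 0;0 0 18 0 0 0;0 0 18 0 0 0;0 0 18 0 0 0'
python3 -c "
from h import *
s=cap('side','s5');cap('wrist','w5');p=ctrl.sense()['eef_pos'];print(p,ctrl.sense()['force'])
print(cv2.projectPoints(np.array([p,p+np.array([0,0,30])]),np.array(s['rvec'],float),np.array(s['tvec'],float),np.array(s['intrinsics'],float),None)[0][:,0])
a=cv2.resize(s['image'][210:310,300:410],(660,600),interpolation=2)
a=np.clip(a.astype(float)*2.2,0,255).astype('uint8')
cv2.imwrite('pics/c5.png',a[:,:,::-1])
"
```

```text
time_s: 7.02
eef_pos: [669.7, -201.9, 69.5]
ee_rot: [0.0, -0.051, 0.999, -0.0]
force: [0.5, -0.0, -0.6]
grip_width: -0.001
grip_force: 0.0
[ 667.99495476 -201.21638289   66.89578568] [-0.39199105 -0.1708659  -0.63554306]
[[366.93022295 276.81414737]
 [368.09599821 265.19503282]]
```

View pics/c5.png

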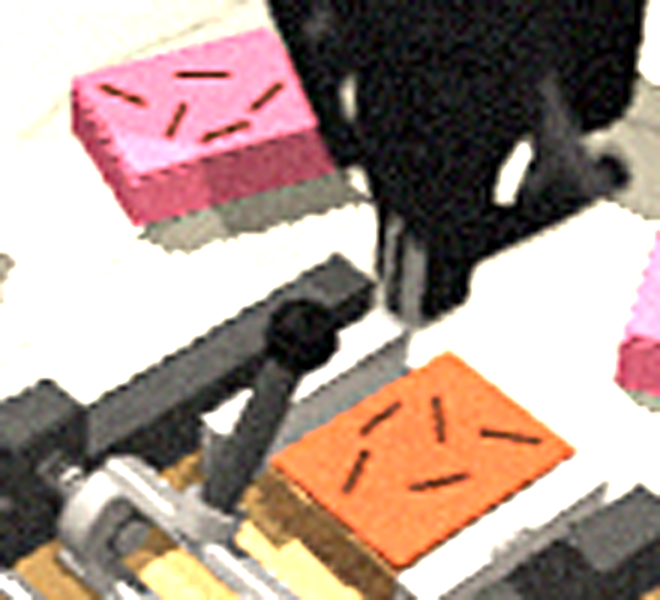

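The tip is at px (370,264), beyond the ball at (350,265) and about 30 mm above the reported TCP, so its true height is about 97. The ball centre is at 119, which suits a push. Now I'll push along the arc.

```bash
python3 -m inch '7 0 0 0 0 0;7 0 0 0 0 0;7 0 0 0 0 0;5 0 -2 0 0 0;5 0 -2 0 0 0;5 0 -2 0 0 0;5 0 -2 0 0 0;5 0 -2 0 0 0;5 0 -2 0 0 0;0 0 0 0 0 0'
```

```text
time_s: 7.95
eef_pos: [618.4, -207.4, 83.4]
ee_rot: [0.0, -0.05, 0.999, -0.0]
force: [1.7, -0.1, 1.6]
grip_width: 0.002
grip_force: 0.7
```

```bash
python3 -m inch '5 0 0 0 0 0;5 0 0 0 0 0;5 0 0 0 0 0;5 0 0 0 0 0;5 0 1 0 0 0;5 0 2 0 0 0;5 0 2 0 0 0;0 0 0 0 0 0;0 0 0 0 0 0;0 0 0 0 0 0'
python3 -c "
from h import *
s=cap('side','s6')
a=cv2.resize(s['image'][210:310,290:400],(660,600),interpolation=2)
a=np.clip(a.astype(float)*2.2,0,255).astype('uint8')
cv2.imwrite('pics/c6.png',a[:,:,::-1])
"
```

```text
time_s: 8.78
eef_pos: [583.4, -210.7, 76.9]
ee_rot: [-0.001, -0.05, 0.999, 0.0]
force: [1.0, -0.0, -0.2]
grip_width: 0.001
grip_force: 0.0
```

View pics/c6.png

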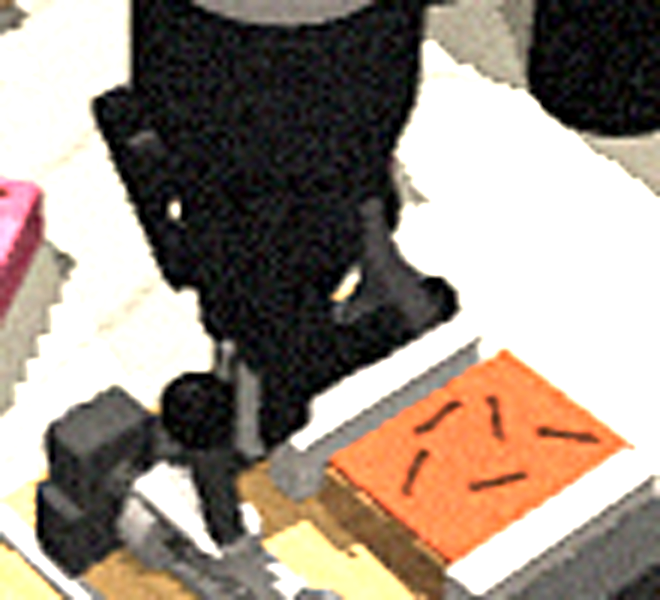

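The handle is past upright, with the ball at crop (198,410), and the fingers bear on it cleanly. I'll push on to the stop, lowering along the arc.

```bash
python3 -m inch '4 0 2 0 0 0;4 0 2 0 0 0;4 0 2 0 0 0;4 0 3 0 0 0;4 0 3 0 0 0;4 0 3 0 0 0;3 0 1 0 0 0;0 0 0 0 0 0;0 0 0 0 0 0;0 0 0 0 0 0'
```

```text
time_s: 9.67
eef_pos: [556.4, -213.2, 60.8]
ee_rot: [-0.001, -0.051, 0.999, 0.0]
force: [-0.5, 0.2, 0.8]
grip_width: -0.002
grip_force: 0.0
```

```bash
python3 -m inch '3 0 0 0 0 0;3 0 0 0 0 0;3 0 0 0 0 0;3 0 0 0 0 0;2 0 0 0 0 0;0 0 0 0 0 0;0 0 0 0 0 0;0 0 0 0 0 0;0 0 0 0 0 0;0 0 0 0 0 0'
```

```text
time_s: 10.5
eef_pos: [542.8, -214.9, 61.3]
ee_rot: [-0.0, -0.051, 0.999, -0.0]
force: [0.4, -0.8, 3.4]
grip_width: -0.002
grip_force: 1.3
```

```bash
python3 -m inch '2 0 0 0 0 0;2 0 0 0 0 0;2 0 0 0 0 0;0 0 0 0 0 0;0 0 0 0 0 0;0 0 0 0 0 0;0 0 0 0 0 0;0 0 0 0 0 0;0 0 0 0 0 0;0 0 0 0 0 0'
python3 -c "
from h import *
s=cap('side','s7')
a=cv2.resize(s['image'][210:320,280:400],(654,600),interpolation=2)
a=np.clip(a.astype(float)*2.2,0,255).astype('uint8')
cv2.imwrite('pics/c7.png',a[:,:,::-1])
"
```

```text
time_s: 11.33
eef_pos: [538.3, -215.6, 62.1]
ee_rot: [0.002, -0.05, 0.999, -0.001]
force: [6.9, 2.0, 3.7]
grip_width: 0.002
grip_force: 4.0
```

View pics/c7.png

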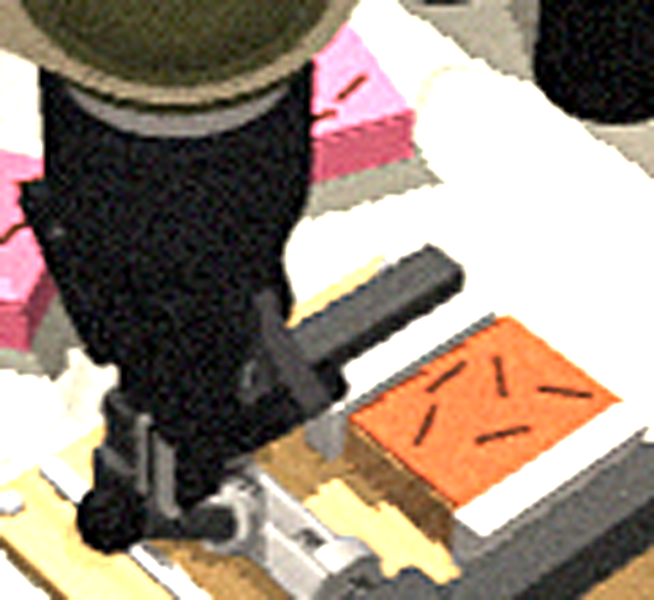

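The ball is well over at crop (110,515), the jaws are against the block, and the force is rising. One more firm push should confirm the stop.

```bash
python3 -m inch '1.5 0 0 0 0 0;1.5 0 0 0 0 0;1.5 0 0 0 0 0;1.5 0 0 0 0 0;0 0 0 0 0 0;0 0 0 0 0 0;0 0 0 0 0 0;0 0 0 0 0 0;0 0 0 0 0 0;0 0 0 0 0 0'
```

```text
time_s: 12.22
eef_pos: [535.6, -216.7, 64.0]
ee_rot: [0.006, -0.05, 0.999, -0.002]
force: [19.0, 0.7, 8.9]
grip_width: -0.001
grip_force: 9.5
```

The arm has stalled with about 1.3 Nm on the handle, so it is at the stop. I'll back off and verify.

```bash
python3 -m inch '-5 0 0 0 0 0;-10 0 0 0 0 0;-10 0 0 0 0 0;0 0 -15 0 0 0;0 0 -20 0 0 0;0 0 -25 0 0 0;0 0 -25 0 0 0;0 0 -25 0 0 0;0 0 -25 0 0 0;0 0 0 0 0 0'
python3 -m inch '-30 0 0 0 0 0;-30 0 0 0 0 0;-20 0 0 0 0 0;-20 0 0 0 0 0;0 0 0 0 0 0;0 0 0 0 0 0;0 0 0 0 0 0;0 0 0 0 0 0;0 0 0 0 0 0;0 0 0 0 0 0'
python3 -c "
from h import *
a=cap('side','s8')['image'];b=cap('wrist','w8')['image']
a=cv2.resize(a[235:375,260:400],(400,400),interpolation=3)
b=cv2.resize(b[0:320,165:485],(400,400),interpolation=3)
cv2.imwrite('pics/c8.png',np.clip(np.hstack([a,b])[:,:,::-1]*1.6,0,255))"
```

```text
time_s: 13.05
eef_pos: [556.8, -214.3, 200.9]
ee_rot: [0.003, -0.051, 0.999, -0.002]
force: [0.2, -0.3, 0.7]
grip_width: 0.004
grip_force: 0.0
time_s: 13.88
eef_pos: [655.0, -203.7, 196.7]
ee_rot: [0.0, -0.05, 0.999, -0.0]
force: [0.8, -0.2, 0.7]
grip_width: -0.002
grip_force: 0.0[ WARN:0@2.582] global loadsave.cpp:1063 imwrite_ Unsupported depth image for selected encoder is fallbacked to CV_8U.
```

View pics/c8.png

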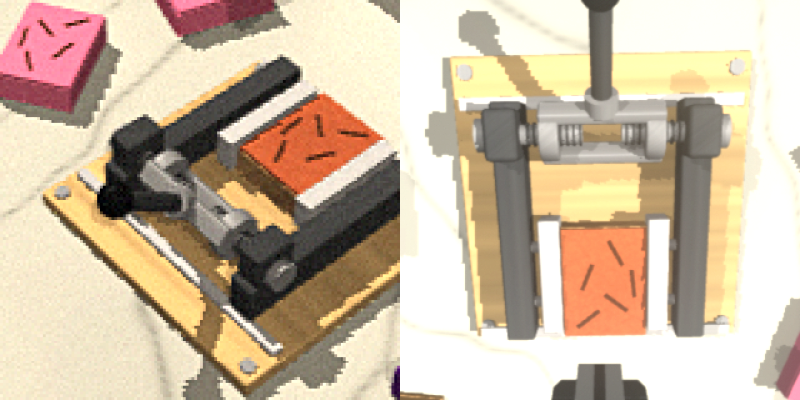

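```bash
python3 -c "
from h import *
s=dict(np.load('pics/s8.npz'));w=dict(np.load('pics/w8.npz'))
print(two(w,(326,-1),s,(300.3,304)))
c=ctrl.capture('top')
for j in (1.5,1.6,1.7,1.8):
  l=j-.9;r=np.array([.995,.1,0]);P=np.array([576.5,-211.5,50])-r*85*np.sin(l)+np.array([0,0,85*np.cos(l)])
  print(j,*[cv2.projectPoints(P[None],np.array(q['rvec'],float),np.array(q['tvec'],float),np.array(q['intrinsics'],float),None)[0].ravel().round(1) for q in (s,w)])
"
```

```text
(array([ 515.24405161, -215.97558948,  100.44320828]), np.float64(2.2277281010799084))
1.5 [307.8 292.9] [324.5  15.6]
1.6 [304.6 296.9] [324.5   4.2]
1.7 [301.7 301.1] [324.5  -5.5]
1.8 [299.1 305.3] [324.6 -13.5]
```

The ball measures at about 1.77–1.8 rad, which is at the stop. The jaws are tight on the block and the robot is clear.

```bash
python3 -c "
from rig import ctrl
print(ctrl.finish_job())"
```

```text
the job is handed in; nothing more can be done
None
```

The printing block's clamp handle is swung over to its stop (about 1.8 rad by the cameras) and the jaws grip the block; the tin's clamp was not touched, and the job was handed in at about 14 s. One caution: my first push caught the ball of the handle with the fingertips and read about 46 N up and 24 N sideways at the wrist, under its 120 N limit.

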